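# Set a bearing ring in the light-gap viewer and hold its shutter half open

## Robot

A 6-joint arm with a two-finger parallel gripper is mounted at the origin on a cart in front of the work surface, level with it; the furniture and walls round the work are solid. World frame = base frame: x ahead of the robot, y to its left, z up, the work surface at z = 0. Lengths are in m, angles in rad, forces in N, time in s.
With the tool pointing down it reaches from about 0.3 to 0.95 m from the base axis. Payload 3.1 kg.
Tool frame: the origin (TCP) lies midway between the tips of the shut fingers; the grasp point (between the pads) lies 19 mm behind it (grip_point_offset is the z of the grasp point in the tool frame, in m); z points along the fingers, y is the line along which they close (so a half turn about z gives the same grasp; the last joint's range is limited). The gripper opens to 85 mm and grips with 20 to 120 N. Pads are 22 mm wide; open, the fingers measure 114 mm over their backs; the gripper's body (76 mm by 85 mm) begins 54 mm behind the grasp point. The pads swing forward as they close: fully open they stand 13 mm farther back than shut.
Start: joints at [1.101, 0.308, 1.634, -0, 1.2, -0.07], TCP at [0.243, 0.576, 0.231] pointing down, gripper open.
Joint ranges: [-3.06, 3.06], [-0.79, 1.96], [0.05, 2.63], [-1.19, 4.34], [0.05, 2.64], [-2.94, 2.94]. Speed limits (rad/s): [2.79, 2.79, 3.14, 3.14, 3.14, 3.14].

## Interface

Orientations are given as a rotation vector (axis times angle).
In Python, from rig import * gives the robot as it stands.
- The arm moves only by the shell command python3 -m creep 'ROWS' [FORCE]. ROWS is JSON, a list of rows, each a list of 7 numbers: the shift along the tool's x, y, z in m, then the turn, a rotation vector about the tool's x, y, z in degrees, then the gripper's target within -1 to 1 (fully open at 1, half-way at 0, shut at -1). In form: [[dx, dy, dz, ax, ay, az, claw], ...]. A call has 1 to 12 rows; each row shifts and turns the commanded pose from where the row before left it, along the tool's axes as they then stand; what a row does not reach is not made up. A row lasts 1/10 s, in which the tool goes at most 50 mm and 8.59 degrees, less where a joint would pass 70% of its speed; a pose out of reach is approached as far as the arm can. A call is refused whole if a number of a shift passes 0.05 or a number of a turn 8.59, either way. A call with a gripper value outside its range is refused whole. The fingers move at their own pace and stop on an object; FORCE is the grip in N (left out, the last holds). Time passes only in rows, so rows that do not move let the fingers close. It gives the time, the measured TCP pose, the force, the opening and the grip force at its end, in the units of the state.
- observe(): the state, without advancing time (a new reading comes with each control period).
- camera(name): name is "scene" or "top" or "wrist"; returns the picture (400x640x3 uint8, red, green, blue); there is no depth.
- camera_params(name): a dict with "vertical_fov" (degrees; the focal length in pixels is half the picture's height over the tangent of half this angle, whatever the lens; pixels are square), "cx", "cy" (the principal point, pixels), "eye" and "rotation" of the camera in the world; the wrist camera has in their place "T_tool_cam" (4x4, takes a point from camera to tool coordinates, whose origin is the TCP and whose axes are the flange's). Camera axes: x right, y up, looking along -z (the intrinsics and any distortion apply to the point x, -y, -z); pixel columns grow to the right and rows downward; lengths in m; the calibration is good to about 2 mm. The wrist camera is an equidistant fisheye: a pixel r from the principal point sees the ray r / f radians off the axis. A picture is of the moment at which its call begins: read the wrist's pose just before it. camera_params takes no time and is no camera call.
- hand_in(): hands the job in; it is judged then, once.
The state is a dict: "time_s": time; "joints": joint angles; "joint_velocities": joint speeds; "joint_torque": joint torques, N m; "position": TCP position; "tool_rot": TCP orientation; "ft_force": force on the tool from outside, world axes, zero at the start; "moment": the same for the moment, N m; "finger_gap": opening from 0.0 (shut) to 1.0 (fully open); "grasp_force": force on a finger pad.
Only numpy, scipy, OpenCV 4.12 (cv2) and the standard library are available. Lean on these libraries where they do the work, as an engineer would, in place of code of your own. Each camera call takes 0.05 s, during which the arm holds its last target. There are 200 camera calls.

## Task

Lift the steel bearing ring up and off the double hook and stand it upright in the cradle of the light-gap viewer, then let go of it. After that, slide the viewer's sprung shutter by its orange grip to half open, pointer at the red middle mark, and finish while still holding it there, because it springs shut when released. Leave the tape roll, oil bottle and green carton where they are.

Things in the scene. Friction and masses are not known exactly. Their poses are not given: they have to be found in the camera images.
- sample_ring: Steel bearing ring, 80 mm outside and 62 mm bore diameter, 16 mm wide, 0.27 kg (up to a third more or less). Its own z axis is the ring's axis, horizontal while it hangs; its origin lies on that axis at one face (see ring_center for the middle). It hangs with two hook prongs through its bore, resting on them at the top of the bore.
- ring_center (a point): Centre of the bearing ring: on its axis, midway between the faces. While it hangs, the ring's top edge is 40 mm above this point; the rim there is 9 mm deep and can be pinched from above across its 16 mm width, between the prongs.
- hook_stand: Heavy fixed stand: dark base plate 120 x 80 x 12 mm and two 6 mm steel rods that rise 75 mm behind the hanging ring and bend forward into two prongs 39 mm apart (33 mm clear). Origin on the bench below the prongs; x points along them from the free ends to the uprights (the hanging ring's axis), z up. A tall tester on a plinth stands between it and the viewer: pass in front of it, within 0.42 m of the robot's axis.
- hook_mid (a point): Midway between the two prongs at their lowest place, where the ring hangs; prong centre lines are 130 mm above the bench here. The prong ends lie 26 mm from here towards the stand's -x and 12 mm higher. To take the ring off, lift it 15 to 30 mm (at 36 mm the lower bore meets the prongs), then draw it at least 60 mm towards the stand's -x.
- viewer: Fixed light-gap viewer: grey base plate 200 x 190 x 12 mm, ring cradle at its -x side, blue lamp housing at its +x side (front face 36 mm behind the origin, top 112 mm above the bench) with a lit window about 56 mm square. Origin on the bench in line with cradle and window; x points from cradle to housing, y to the left seen from the cradle side, z up.
- cradle_seat (a point): Where ring_center comes when the ring stands seated, 57.4 mm above the bench; the ring's axis then lies along the viewer's x. The cradle is a slot 21 mm wide between two aluminium cheeks 76 mm long; its mouth flares from 46 to 58 mm above the bench to 34 mm wide. Two brass bars in it stop the ring rolling; released, it stands by itself, leaning at most 9 degrees. Rails begin 80 mm behind.
- shutter (a joint): Travel of the shutter, 0 m closed to 0.060 m fully open; it slides to the viewer's -y. Half open is 0.030. A spring pulls it shut: 3 N at the start, rising evenly to 7.5 N at half and 12 N at full travel; it snaps shut when released.
- shutter_grip (a point): In the orange grip that stands up from the shutter: a block 20 mm along the viewer's x, 14 mm along y, from 118 to 158 mm above the bench; this point is on its centre line 140 mm above the bench and moves with the shutter. It can be pinched from above across its 14 mm (along y). An orange pointer reaches from it back over the scale on the housing's top.
- half_mark (a point): Middle (red) mark of the scale on top of the lamp housing; the black marks 30 mm either side are closed and open. The grip has the same y as this point, in the viewer's frame, when the shutter is half open.
- tape_roll: Bystander: roll of yellow tape lying flat, 81 mm diameter, 16 mm high, origin under its centre.
- oiler: Bystander: small cream oil bottle with red spout, 42 mm diameter, 118 mm high, origin under its centre.
- carton: Bystander: small green carton, 71 x 60 x 50 mm, origin under its centre.
There are look-alikes about, which are no part of the job. What is shaped like the sample_ring but purple is not meant.

How it is judged:
On the way, in this order (a step that is already met when the one before it is completed fails the run):
1. the ring is off the hook (distance between ring_center and hook_mid above 0.08 m), for 0.1 s.
2. the ring stands in the cradle, let go (distance between ring_center and cradle_seat below 0.012 m and angle between the z axis of sample_ring and the x axis of viewer, either way round below 0.3 rad and contact force between sample_ring and the fingers below 0.3 N and linear speed of sample_ring below 0.03 m/s and value of joint shutter below 0.01 m), for 0.3 s.
3. the fingers hold the shutter at half travel (value of joint shutter between 0.024 and 0.036 m and contact force between the fingers and shutter above 2 N), for 0.3 s.
At the end, for the whole second after the job is handed in: The fingers hold the shutter (over 2 N) still at 30 mm travel, +-6 mm; the ring rests untouched in the cradle, its centre within 12 mm of the seat, its axis within 0.30 rad of the viewer's x; tape roll, oil bottle and carton within 30 mm of where they stood (all of step 3 and distance between ring_center and cradle_seat below 0.012 m and angle between the z axis of sample_ring and the x axis of viewer, either way round below 0.3 rad and contact force between sample_ring and the fingers below 0.3 N and contact force between sample_ring and shutter below 0.2 N and velocity of joint shutter between -0.01 and 0.01 m/s and linear speed of sample_ring below 0.02 m/s and distance of each of tape_roll, oiler, carton from where it was at the start of the episode below 0.03 m); the arm keeps its last pose, push and grip.
It fails at once if the ring fell to the bench (height (world z) of ring_center below 0.045 m).
It fails at once if a bystander was pushed away or knocked over (distance of any of tape_roll, oiler, carton from where it was at the start of the episode above 0.03 m).
It also fails if it takes over 61 s, if anything falls off the work surface, if the arm or the gripper's body presses on something with over 40 N, if the wrist force passes 120 N, or if a joint passes its speed limit or range.

## Working session

There is one attempt and no reset: what is moved stays moved. The work goes in short steps, Python scripts to look and compute and a shell command to move; the robot and the scene stay as the last step left them, time stands still between calls to the robot, and variables do not carry over. Pictures are saved under pics/ and viewed, at most 10 in all, crops included, and the job is handed in when it is done.

```bash
mkdir -p pics
python3 - <<'E'
from rig import *
import cv2
s=observe();print({k:s[k] for k in('time_s','position','tool_rot','finger_gap')})
for n in('scene','top','wrist'):
    cv2.imwrite(f'pics/{n}0.png',camera(n)[:,:,::-1]);print(n,camera_params(n))
E
```

```text
{'time_s': 0.0, 'position': array([0.24289475, 0.57498307, 0.23004158]), 'tool_rot': array([-0.62367397, -3.07842233,  0.00348745]), 'finger_gap': 0.9989267354823032}
scene {'vertical_fov': 54.69536108960286, 'cx': 315.56616496679436, 'cy': 207.60081692390722, 'eye': array([ 0.03357414, -0.73869311,  0.91136088]), 'rotation': array([ 0.78568138, -0.26371654, -0.64799953])}
top {'vertical_fov': 50.510335956079956, 'cx': 323.60956397338924, 'cy': 209.42279054777188, 'eye': array([ 0.47488455, -0.08593387,  1.19855051]), 'rotation': array([ 0.09394292, -0.05941685, -1.58673916])}
wrist {'vertical_fov': 65.70646984690485, 'cx': 324.0608261944478, 'cy': 199.42125141695175, 'T_tool_cam': array([[-1.86850750e-05,  9.46784343e-01,  3.21868618e-01,
         8.34954173e-02],
       [ 9.99999973e-01,  9.21418474e-05, -2.12985611e-04,
         4.55786227e-04],
       [-2.31309011e-04,  3.21868605e-01, -9.46784319e-01,
        -1.41353660e-01],
       [ 0.00000000e+00,  0.00000000e+00,  0.00000000e+00,
         1.00000000e+00]])}
```

View pics/scene0.png

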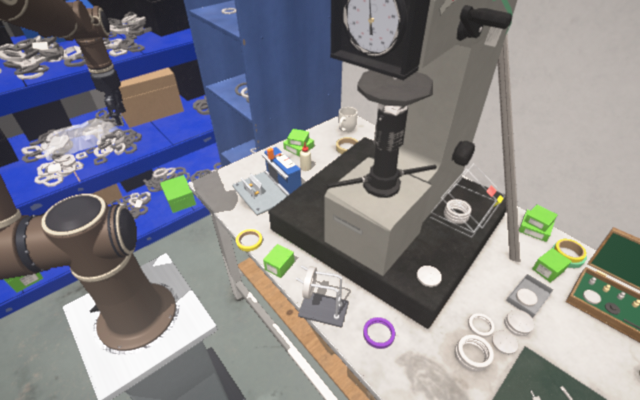

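View pics/top0.png

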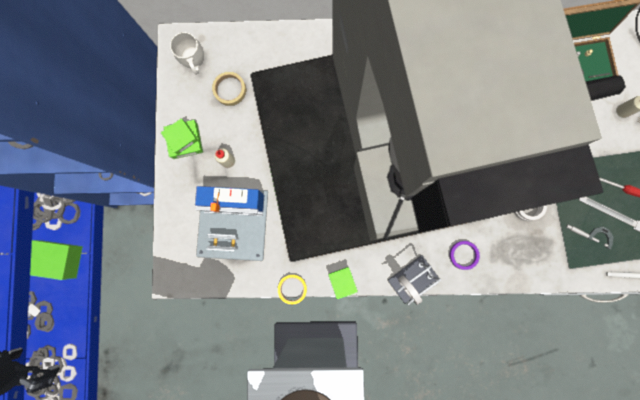

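Candidates for the sample ring are the white ring on the hook (scene 312,285), loose rings (480,323), (475,352), the ring on the plinth (457,210), and the purple ring (379,332). Only the first hangs on the double hook. I'll confirm it in an enlarged crop.

Run:
```python
import cv2,numpy as np
s=cv2.imread('pics/scene0.png');t=cv2.imread('pics/top0.png')
c=lambda im,x,y,w,h,k:cv2.resize(im[y:y+h,x:x+w],None,fx=k,fy=k,interpolation=cv2.INTER_CUBIC)
a=np.hstack([c(s,280,250,80,80,5),c(t,370,235,80,80,5)])
b=np.hstack([c(t,185,180,90,90,0.2/0.09*2),c(s,225,140,90,90,0.2/0.09*2)])[:200*2]
cv2.imwrite('pics/crop1.png',cv2.resize(np.vstack([a,b]),(600,600)))
```

```text
(no output)
```

View pics/crop1.png

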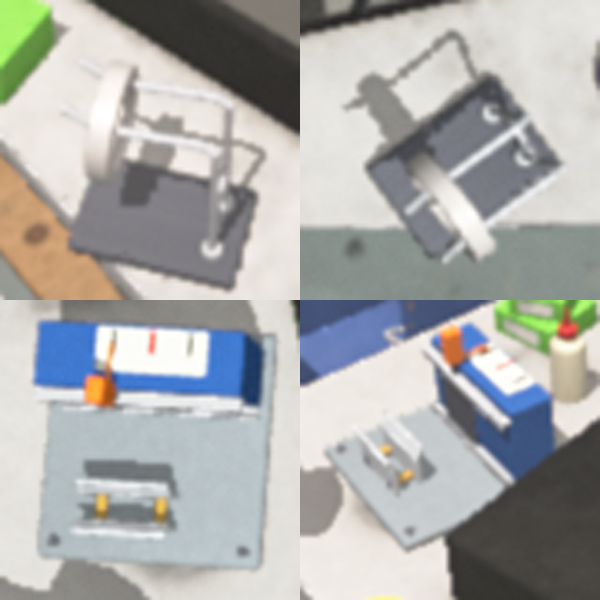

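The crop confirms a steel ring hanging on the double hook (scene 309,283; top 412,288), with the prong ends pointing to the robot's left. The viewer's cradle is at top (222,241), the orange grip at (215,207) and the red mark at (231,193). Now I'll turn these pixels into positions.

```bash
cat > h.py <<'E'
from rig import *
import numpy as np,cv2
from scipy.spatial.transform import Rotation as R
def ray(n,u,v,P=None,st=None):
    P=P or camera_params(n);f=200/np.tan(np.radians(P['vertical_fov']/2))
    a=np.array([u-P['cx'],v-P['cy']])
    if n=='wrist':
        r=np.hypot(*a);th=r/f;d=np.array([a[0]/r*np.sin(th),-a[1]/r*np.sin(th),-np.cos(th)])
        T=P['T_tool_cam'];Rt=R.from_rotvec(st['tool_rot']).as_matrix()
        return st['position']+Rt@T[:3,3],Rt@T[:3,:3]@d
    return P['eye'],R.from_rotvec(P['rotation']).as_matrix()@np.array([a[0]/f,-a[1]/f,-1])
def onz(n,u,v,z,st=None):
    o,d=ray(n,u,v,st=st);return o+d*(z-o[2])/d[2]
E
python3 - <<'E'
from h import *
np.set_printoptions(precision=4,suppress=True)
H=lambda a,b:(370+(a-300)/3.75,235+b/3.75)
V=lambda a,b:(185+a/3.3333,180+(b-300)/3.3333)
for nm,q,z in[('plate',(370,165),.012),('plate',(490,75),.012),('plate',(560,165),.012),('plate',(430,258),.012),('end',(408,212),.142),('end',(445,262),.142),('back',(532,125),.142),('back',(560,165),.142),('ringtop',(425,160),.14),('ringtop',(483,250),.14)]:
    print(nm,onz('top',*H(*q),z))
for nm,q,z in[('vpl BL',(40,557),.012),('vpl BR',(262,567),.012),('TR',(275,335),.012),('cheekL',(80,486),.058),('cheekL',(78,527),.058),('ckR',(167,491),.058),('ckR',(166,533),.058),('bar',(101,505),.03),('bar',(162,508),.03),('grip',(100,378),.158),('red',(152,343),.112),('blk',(113,338),.112),('blk',(191,345),.112),('hous',(38,322),.112),('hous',(245,335),.112)]:
    print(nm,onz('top',*V(*q),z))
s=observe();print(R.from_rotvec(s['tool_rot']).as_matrix())
E
```

```text
plate [ 0.3949 -0.2372  0.012 ]
plate [ 0.4593 -0.3276  0.012 ]
plate [ 0.3929 -0.3762  0.012 ]
plate [ 0.3271 -0.2788  0.012 ]
end [ 0.373  -0.2444  0.142 ]
end [ 0.3406 -0.2673  0.142 ]
back [ 0.428  -0.3272  0.142 ]
back [ 0.4018 -0.3444  0.142 ]
ringtop [ 0.4062 -0.2569  0.14  ]
ringtop [ 0.3477 -0.2926  0.14  ]
vpl BL [0.4635 0.296  0.012 ]
vpl BR [0.4522 0.1089 0.012 ]
TR [0.6479 0.0973 0.012 ]
cheekL [0.5206 0.2493 0.058 ]
cheekL [0.4875 0.2506 0.058 ]
ckR [0.5154 0.1784 0.058 ]
ckR [0.4815 0.179  0.058 ]
bar [0.5057 0.2398 0.03  ]
bar [0.5024 0.1889 0.03  ]
grip [0.5968 0.2057 0.158 ]
red [0.6289 0.1781 0.112 ]
blk [0.6334 0.2087 0.112 ]
blk [0.6267 0.1475 0.112 ]
hous [0.6472 0.2678 0.112 ]
hous [0.6338 0.1053 0.112 ]
[[-0.9211  0.3892 -0.0008]
 [ 0.3892  0.9211 -0.0016]
 [ 0.0001 -0.0018 -1.    ]]
```

```bash
python3 -m creep '[[0,-0.045,0,0,0,0,1],[0,-0.045,0,0,0,0,1],[0,-0.045,0,0,0,0,1],[0,-0.045,0,0,0,0,1],[0,-0.045,0,0,0,0,1],[-0.048,-0.003,0,0,0,7,1],[-0.048,-0.003,0,0,0,7,1],[-0.048,-0.003,0,0,0,7,1],[-0.048,-0.003,0,0,0,7,1],[-0.048,-0.003,0,0,0,7,1],[-0.048,-0.003,0,0,0,7,1],[-0.048,-0.003,0,0,0,7,1]]' 40
```

```text
time_s: 1.35
position: [0.3776, 0.1259, 0.2315]
tool_rot: [1.85, 2.538, 0.001]
ft_force: [1.4, 0.2, -0.4]
finger_gap: 0.998
grasp_force: 0.0
```

```bash
python3 -m creep '[[-0.048,-0.003,0,0,0,7,1],[-0.048,-0.003,0,0,0,7,1],[-0.048,-0.003,0,0,0,7,1],[-0.048,-0.003,0,0,0,7,1],[-0.048,-0.003,0,0,0,7,1],[-0.048,-0.003,0,0,0,7,1],[0,0,0,0,0,8,1],[0,0,0,0,0,8,1],[0,0,0,0,0,0,1],[0,0,0,0,0,0,1]]'
```

```text
time_s: 2.35
position: [0.3616, -0.1541, 0.2311]
tool_rot: [-2.844, -1.334, 0.0]
ft_force: [0.2, 0.0, -0.8]
finger_gap: 1.002
grasp_force: 0.0
```

```bash
python3 -m creep '[[0,0,0,0,0,7.5,1],[0,0,0,0,0,7.5,1],[-0.02,0.035,0,0,0,0,1],[-0.02,0.035,0,0,0,0,1],[-0.02,0.035,0,0,0,0,1],[0,0,0,0,0,0,1],[0,0,0,0,0,0,1],[0,0,0,0,0,0,1]]'
python3 - <<'E'
from h import *
s=observe();cv2.imwrite('pics/w1.png',camera('wrist')[:,:,::-1]);np.savez('pics/w1.npz',p=s['position'],r=s['tool_rot']);print(s['position'],s['tool_rot'])
E
```

```text
time_s: 3.15
position: [0.3729, -0.2732, 0.2308]
tool_rot: [-2.993, -0.95, 0.001]
ft_force: [-0.2, 0.3, -0.6]
finger_gap: 1.002
grasp_force: 0.0
[ 0.37285516 -0.27323355  0.23077368] [-2.99279646e+00 -9.49793835e-01  8.49593236e-04]
```

View pics/w1.png

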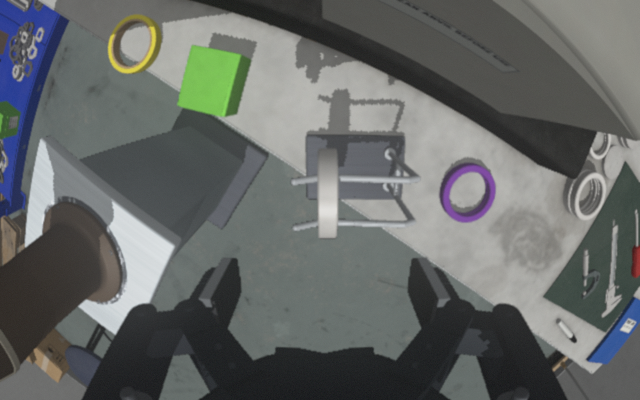

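Run:
```python
from h import *
np.set_printoptions(precision=4,suppress=True)
f=np.load('pics/w1.npz');st=dict(position=f['p'],tool_rot=f['r'])
M=R.from_rotvec(st['tool_rot']).as_matrix()
im=cv2.imread('pics/w1.png').astype(int)
print(im[202,308:350,1]);print(im[135:245,309,1]);print(im[170:240,350,1])
for u,v,z in[(296,182,.142),(293,229,.142),(318,180,.131),(318,225,.131),(350,180,.132),(350,224,.132),(319.5,202,.148),(337,202,.148),(328,202,.15)]:
    p=onz('wrist',u,v,z,st);print((u,v,z),p,M.T@(p-st['position']))
```

```text
[119 120 116 118 118 118 118 119 116 127 159 190 207 208 208 208 208 208
 207 207 207 206 207 207 207 208 210 208 197 167 133 119 117 119 123 131
 147 165 173 171 166 169]
[ 82  91 102 106 107 108 106 105 106 106 107 110 107 106 107 109 108 108
 107 106 103 108 109 110 108 111 108 114 110 111 111 112 110 109 110 112
 108 110 110 110 108 113 134 151 167 171 168 150 120 110 108 111 112 111
 112 113 110 114 113 112 116 112 108 100  93 113 121 120 119 119 119 119
 118 116 118 117 118 116 118 119 117 115 114 116 116 110 101 115 134 153
 166 168 155 133 119 117 115 118 116 117 117 116 117 115 113 113 112 114
 115 117]
[104 104 104 102 102 119 143 166 184 196 180 148 116 105 103 105 104 106
 107 104 104 106 107 107 109 108 108 109 120 145 170 175 171 167 170 175
 149 126 118 117 119 119 119 119 121 120 122 121 118 116 117 141 172 195
 191 161 129 119 119 117 117 118 119 118 121 120 120 118 121 120]
(296, 182, 0.142) [ 0.3754 -0.2438  0.142 ] [ 0.019  -0.0224  0.0888]
(293, 229, 0.142) [ 0.3408 -0.2637  0.142 ] [-0.0207 -0.0261  0.0888]
(318, 180, 0.131) [ 0.3839 -0.2583  0.131 ] [ 0.0176 -0.0056  0.0998]
(318, 225, 0.131) [ 0.3515 -0.2809  0.131 ] [-0.0218 -0.0059  0.0998]
(350, 180, 0.132) [ 0.399  -0.2792  0.132 ] [0.0179 0.0201 0.0987]
(350, 224, 0.132) [ 0.3682 -0.3022  0.132 ] [-0.0205  0.0212  0.0987]
(319.5, 202, 0.148) [ 0.3742 -0.2669  0.148 ] [ 0.0048 -0.0042  0.0828]
(337, 202, 0.148) [ 0.382  -0.2779  0.148 ] [0.0048 0.0092 0.0828]
(328, 202, 0.15) [ 0.3785 -0.2718  0.15  ] [0.0055 0.0022 0.0808]
```

The wrist view shows the ring at columns 319–337 and rows 150–237, hanging between the prongs (rows 180 and 224). Prong ends are at (296,182) and (293,229). The offset to the grasp is dx −1.5 mm, dy +2.5 mm, and the orientation is already aligned.

```bash
python3 -m creep '[[-0.0015,0.0025,0.02,0,0,0,0],[0,0,0.025,0,0,0,0],[0,0,0.025,0,0,0,0],[0,0,0.02,0,0,0,0],[0,0,0.013,0,0,0,0],[0,0,0,0,0,0,0],[0,0,0,0,0,0,-1],[0,0,0,0,0,0,-1],[0,0,0,0,0,0,-1],[0,0,0,0,0,0,-1],[0,0,0,0,0,0,-1],[0,0,0,0,0,0,-1]]' 50
```

```text
time_s: 4.4
position: [0.3738, -0.2775, 0.1296]
tool_rot: [2.996, 0.947, 0.002]
ft_force: [-1.6, 4.1, 6.1]
finger_gap: 0.169
grasp_force: 49.9
```

```bash
python3 -m creep '[[0,0,-0.006,0,0,0,-1],[0,0,-0.008,0,0,0,-1],[0,0,-0.008,0,0,0,-1],[0,0,0,0,0,0,-1],[0,0,0,0,0,0,-1],[0,0,0,0,0,0,-1]]'
python3 - <<'E'
from h import *
s=observe();print(s['position'],s['ft_force'],s['grasp_force'],s['finger_gap'])
cv2.imwrite('pics/w2.png',np.hstack([camera('wrist')[100:350,170:490,::-1],cv2.resize(camera('scene')[240:340,260:388,::-1],(320,250))]))
E
```

```text
time_s: 5.0
position: [0.373, -0.2775, 0.15]
tool_rot: [-2.995, -0.947, 0.0]
ft_force: [0.0, 0.2, -2.0]
finger_gap: 0.173
grasp_force: 49.3
[ 0.37304667 -0.27745251  0.15002058] [ 0.00680333  0.18653286 -1.97882905] 49.26432395808661 0.1729917607284746
```

View pics/w2.png

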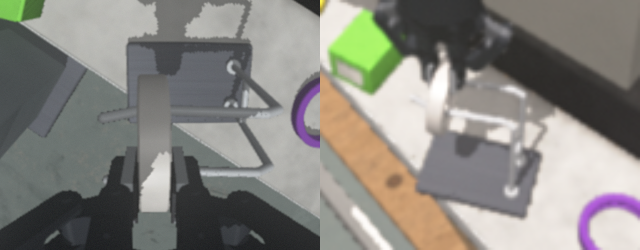

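The ring is held squarely and has lifted clear of the prongs. Next I draw it off along tool −y.

```bash
python3 -m creep '[[0,-0.012,0,0,0,0,-1],[0,-0.016,0,0,0,0,-1],[0,-0.016,0,0,0,0,-1],[0,-0.016,0,0,0,0,-1],[0,-0.016,0,0,0,0,-1],[0,-0.014,0,0,0,0,-1],[0,0,-0.02,0,0,0,-1],[0,0,-0.03,0,0,0,-1],[0,0,0,0,0,0,-1],[0,0,0,0,0,0,-1]]'
```

```text
time_s: 6.1
position: [0.3216, -0.2039, 0.2005]
tool_rot: [2.994, 0.947, 0.001]
ft_force: [-0.0, -0.5, -3.5]
finger_gap: 0.174
grasp_force: 49.3
```

```bash
python3 -m creep '[[0.0418,-0.0204,0,0,0,-7,-1],[0.0418,-0.0204,0,0,0,-7,-1],[0.0418,-0.0204,0,0,0,-7,-1],[0.0418,-0.0204,0,0,0,-7,-1],[0.0418,-0.0204,0,0,0,-7,-1],[0.0418,-0.0204,0,0,0,-7,-1],[0.0418,-0.0204,0,0,0,-7,-1],[0.0418,-0.0204,0,0,0,-7,-1],[0,0,0,0,0,5,-1],[0,0,0,0,0,0,-1],[0,0,0,0,0,0,-1]]'
python3 - <<'E'
from h import *
s=observe();cv2.imwrite('pics/w3.png',camera('wrist')[:,:,::-1]);np.savez('pics/w3.npz',p=s['position'],r=s['tool_rot']);print(s['position'],s['tool_rot'])
E
```

```text
time_s: 7.2
position: [0.3479, 0.1522, 0.199]
tool_rot: [-2.293, -2.146, 0.004]
ft_force: [-0.5, 0.2, -2.4]
finger_gap: 0.176
grasp_force: 49.4
[0.34794936 0.15220116 0.19895681] [-2.29341944 -2.14583127  0.00411916]
```

View pics/w3.png

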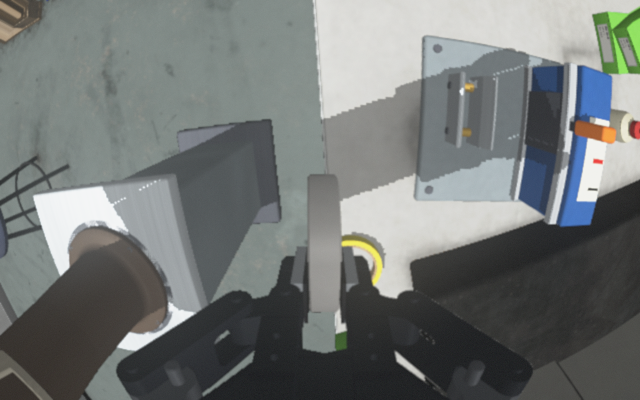

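The wrist view shows the ring held square at (324,245). The viewer's cradle cheeks are at columns ~462 and ~488 (rows 72–150), its brass bars at (468,88) and (466,132), and the grip at (595,132). Next I measure the seat.

Run:
```python
from h import *
np.set_printoptions(precision=4,suppress=True)
f=np.load('pics/w3.npz');st=dict(position=f['p'],tool_rot=f['r'])
im=cv2.imread('pics/w3.png');hsv=cv2.cvtColor(im,cv2.COLOR_BGR2HSV)
m=cv2.inRange(hsv,(12,120,80),(32,255,255));m[:, :440]=0;m[:,510:]=0
n,_,s,c=cv2.connectedComponentsWithStats(m)
for i in range(1,n):
    if s[i,4]>8:print('bar',c[i],s[i],onz('wrist',*c[i],.03,st))
o=cv2.inRange(hsv,(5,150,120),(14,255,255));n,_,s,c=cv2.connectedComponentsWithStats(o)
for i in range(1,n):
    if s[i,4]>40:print('orange',c[i],s[i])
for u,v in[(425,37),(417,199)]:print('plate',onz('wrist',u,v,.012,st))
cv2.imwrite('pics/w3c.png',cv2.resize(im[25:210,410:630],(770,598*185*220//220//170 if 0 else 648),interpolation=cv2.INTER_CUBIC)[:600])
```

```text
bar [469.0213  86.9362] [466  84   8   7  47] [0.5063 0.245  0.03  ]
bar [466.5625 132.1875] [464 130   6   6  32] [0.5031 0.1961 0.03  ]
orange [591.884  130.5684] [575 121  41  22 431]
plate [0.4649 0.2997 0.012 ]
plate [0.4522 0.1175 0.012 ]
```

View pics/w3c.png

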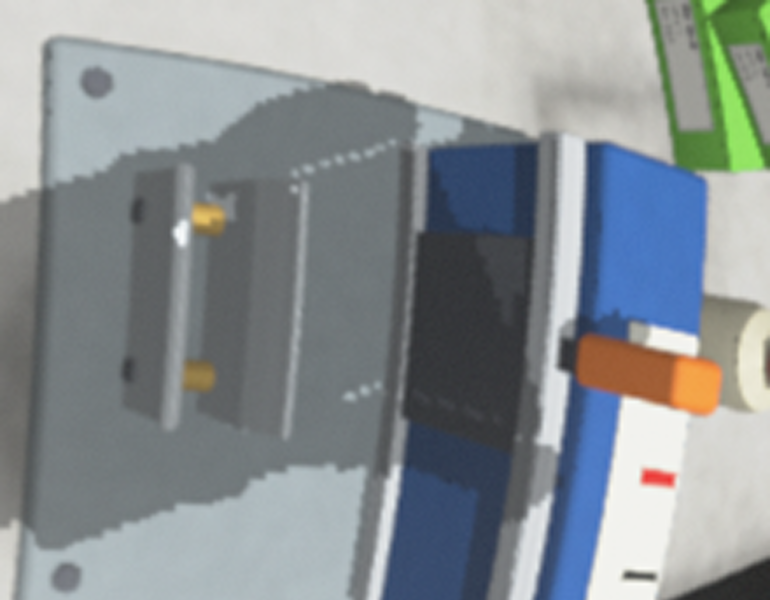

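Run:
```python
from h import *
np.set_printoptions(precision=4,suppress=True)
f=np.load('pics/w3.npz');st=dict(position=f['p'],tool_rot=f['r'])
P=[onz('wrist',410+a/3.5,25+b/3.5,z,st) for a,b,z in[(184,165,.058),(171,430,.058),(304,183,.058),(288,438,.058),(695,388,.158),(657,478,.112)]]
print(np.array(P));c=np.mean(P[:4],0);print('seat',c)
for i in(0,2):
    d=P[i]-P[i+1];print(np.linalg.norm(d),np.degrees(np.arctan2(-d[0],d[1])))
M=R.from_rotvec(st['tool_rot']).as_matrix();print('yaw tool y',np.degrees(np.arctan2(M[1,1],M[0,1])))
print('to go (tool)',M.T@(c-st['position']))
```

```text
[[0.4859 0.2583 0.058 ]
 [0.4815 0.1842 0.058 ]
 [0.525  0.2556 0.058 ]
 [0.5206 0.1813 0.058 ]
 [0.5854 0.2134 0.158 ]
 [0.6289 0.1805 0.112 ]]
seat [0.5033 0.2199 0.058 ]
0.07424409411052367 -3.4372013242451516
0.07442451220586876 -3.3916833542106493
yaw tool y -3.808422535857832
to go (tool) [0.078  0.1508 0.1405]
```

```bash
python3 -m creep '[[0.023,0.027,0,0,0,0,-1],[0.023,0.027,0,0,0,0,-1],[0.023,0.027,0,0,0,0,-1],[0,0,0,0,0,0,-1],[0,0,0,0,0,0,-1],[0,0,0,0,0,0,-1]]'
python3 - <<'E'
from h import *
s=observe();cv2.imwrite('pics/w4.png',camera('wrist')[:,:,::-1]);np.savez('pics/w4.npz',p=s['position'],r=s['tool_rot'])
im=cv2.imread('pics/w4.png')[80:310,270:570];cv2.imwrite('pics/w4c.png',cv2.resize(im,None,fx=2.6,fy=2.6,interpolation=cv2.INTER_CUBIC))
E
```

```text
time_s: 7.85
position: [0.4336, 0.2144, 0.1994]
tool_rot: [-2.297, -2.142, 0.004]
ft_force: [-0.8, -0.4, -1.8]
finger_gap: 0.176
grasp_force: 49.5
```

View pics/w4c.png

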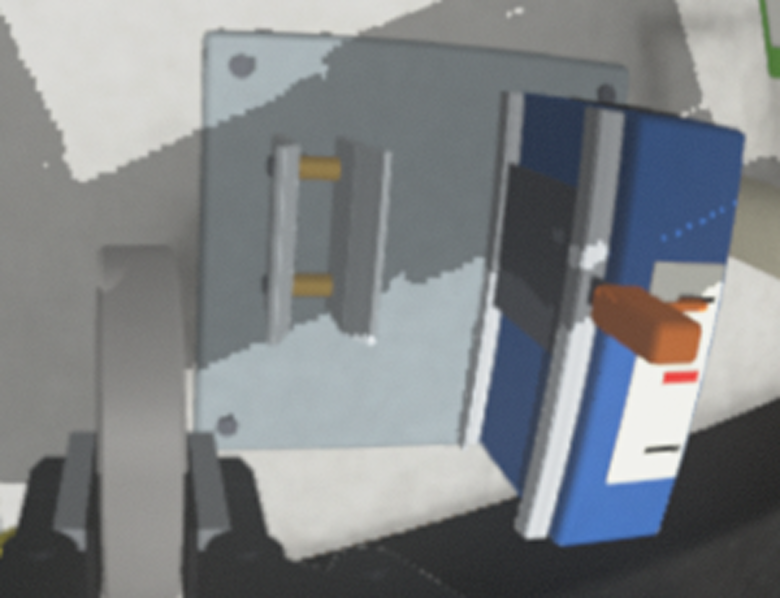

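Run:
```python
from h import *
np.set_printoptions(precision=4,suppress=True)
f=np.load('pics/w4.npz');st=dict(position=f['p'],tool_rot=f['r'])
M=R.from_rotvec(st['tool_rot']).as_matrix()
q=lambda a,b,z:onz('wrist',270+a/2.6,80+b/2.6,z,st)
for n,a,b,z in[('L',300,147,.058),('L',290,340,.058),('R',385,152,.058),('R',370,338,.058),('bar',320,168,.03),('bar',312,286,.03),('grip',677,345,.158),('red',680,377,.112),('blk',697,300,.112),('blk',662,450,.112),('pl',207,33,.012),('pl',193,447,.012)]:
    p=q(a,b,z);print(n,p,M.T@(p-st['position']))
print('ring',*[M.T@(q(a,b,.22)-st['position']) for a,b in[(101,450),(186,450)]])
```

```text
L [0.4929 0.2592 0.058 ] [0.0489 0.0563 0.1412]
L [0.4878 0.1861 0.058 ] [-0.0243  0.0564  0.1413]
R [0.5246 0.2562 0.058 ] [0.0482 0.0882 0.1412]
R [0.5195 0.1845 0.058 ] [-0.0237  0.0881  0.1413]
bar [0.506  0.2466 0.03  ] [0.0374 0.0704 0.1692]
bar [0.502 0.198 0.03 ] [-0.0114  0.0698  0.1693]
grip [0.5877 0.2147 0.158 ] [0.0111 0.1538 0.0411]
red [0.6293 0.1808 0.112 ] [-0.0198  0.1978  0.087 ]
blk [0.6316 0.2104 0.112 ] [0.0099 0.198  0.087 ]
blk [0.6276 0.1505 0.112 ] [-0.0501  0.1982  0.087 ]
pl [0.4656 0.3016 0.012 ] [0.0894 0.0263 0.1873]
pl [0.4503 0.1178 0.012 ] [-0.095   0.0239  0.1875]
ring [ 0.0174 -0.0071 -0.0206] [ 0.0174  0.0074 -0.0206]
```

Run:
```python
from h import *
np.set_printoptions(precision=4,suppress=True)
S=lambda a,b:(225+(a-300)/3.3333,140+(b-300)/3.3333)
for n,a,b,z in[('bar',385,450,.03),('bar',405,475,.03),('plR',410,548,.012),('plL',326,450,.012),('grip',452,328,.158),('ck',356,430,.058),('ck',398,488,.058)]:print(n,onz('scene',*S(a,b),z))
# fresh top picture: plate corners, bars
im=camera('top');t=cv2.imread('pics/top0.png')
hsv=cv2.cvtColor(t,cv2.COLOR_BGR2HSV)
m=cv2.inRange(hsv,(12,100,80),(32,255,255));n,_,s,c=cv2.connectedComponentsWithStats(m)
for i in range(1,n):
    if s[i,4]>3 and 195<c[i][0]<260 and 200<c[i][1]<270:print('topbar',c[i],s[i,4],onz('top',*c[i],.03))
m=cv2.inRange(hsv,(0,150,120),(6,255,255));n,_,s,c=cv2.connectedComponentsWithStats(m)
for i in range(1,n):
    if s[i,4]>1 and 195<c[i][0]<260 and 180<c[i][1]<215:print('topred',c[i],s[i,4],onz('top',*c[i],.112))
print(camera_params('wrist').keys())
```

```text
bar [0.5065 0.2321 0.03  ]
bar [0.5009 0.1841 0.03  ]
plR [0.454  0.1057 0.012 ]
plL [0.4668 0.2933 0.012 ]
grip [0.5934 0.212  0.158 ]
ck [0.4855 0.2488 0.058 ]
ck [0.47   0.1426 0.058 ]
topbar [214.3462 206.9423] 52 [0.6019 0.2433 0.03  ]
topbar [215.  241.5] 18 [0.5057 0.2407 0.03  ]
topbar [232.8947 242.5263] 19 [0.5021 0.1909 0.03  ]
dict_keys(['vertical_fov', 'cx', 'cy', 'T_tool_cam'])
```

```bash
python3 -m creep '[[0.003,0.024,0,0,0,0,-1],[0.003,0.024,0,0,0,0,-1],[0.003,0.024,0,0,0,0,-1],[0,0,0.02,0,0,0,-1],[0,0,0.022,0,0,0,-1],[0,0,0.022,0,0,0,-1],[0,0,0,0,0,0,-1],[0,0,0,0,0,0,-1],[0,0,0,0,0,0,-1]]'
python3 - <<'E'
from h import *
s=observe();w=camera('wrist')[:,:,::-1];np.savez('pics/w5.npz',p=s['position'],r=s['tool_rot'])
cv2.imwrite('pics/w5.png',w);sc=camera('scene')[:,:,::-1];cv2.imwrite('pics/s5.png',sc)
a=cv2.resize(w[60:320,210:470],(500,500),interpolation=cv2.INTER_CUBIC)
b=cv2.resize(sc[140:220,225:273],(300,500),interpolation=cv2.INTER_CUBIC)
cv2.imwrite('pics/c5.png',np.hstack([a,b]))
E
```

```text
time_s: 8.85
position: [0.5079, 0.2203, 0.1379]
tool_rot: [2.295, 2.144, 0.004]
ft_force: [0.7, 0.5, -1.6]
finger_gap: 0.176
grasp_force: 49.7
```

View pics/c5.png

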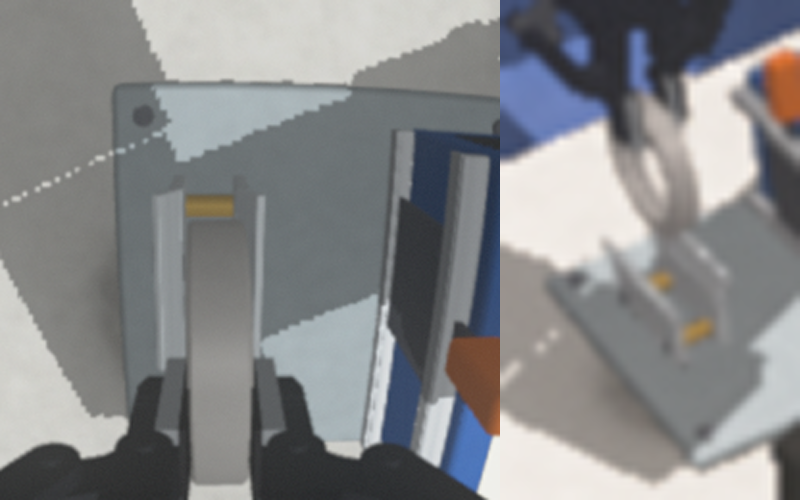

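The wrist crop shows the ring (columns 190–250) centred over the slot, with the far bar at row 205. The scene crop shows the ring above the cradle, with the bars at (660,281) and (698,330). Next I compare the ring's y with the bars inside each camera.

Run:
```python
from h import *
np.set_printoptions(precision=4,suppress=True)
f=np.load('pics/w5.npz');st=dict(position=f['p'],tool_rot=f['r'])
M=R.from_rotvec(st['tool_rot']).as_matrix()
# wrist: far bar, far cheek ends, ring tangent
q=lambda a,b:(210+a/1.923,60+b/1.923)
for n,a,b,z in[('bar',210,205,.021),('ckL',180,182,.058),('ckR',245,182,.058),('plate',115,87,.012)]:
    p=onz('wrist',*q(a,b),z,st);print(n,p,M.T@(p-st['position']))
o,d=ray('wrist',*q(220,220),st=st);o=M.T@(o-st['position']);d=M.T@d
# line in x-z plane; centre at z=.02, distance .04 on -x side
d2=d[[0,2]]/np.hypot(d[0],d[2]);zc=.02
t=(zc-o[2])/d2[1];x0=o[0]+t*d2[0];print('ring xc',x0-.04/abs(d2[1]))
# scene camera
s=cv2.imread('pics/s5.png');hsv=cv2.cvtColor(s,cv2.COLOR_BGR2HSV)
m=cv2.inRange(hsv,(12,100,80),(32,255,255));n,_,S,c=cv2.connectedComponentsWithStats(m)
for i in range(1,n):
    if S[i,4]>2 and 240<c[i][0]<265 and 175<c[i][1]<205:print('bar',c[i],S[i,4],onz('scene',*c[i],.021))
for a,b in[(655,160)]:
    o,d=ray('scene',225+(a-500)/6.25,140+b/6.25)
    n=M[:,1];t=((st['position']-o)@n)/(d@n);p=o+t*d;print('scene ring',p,M.T@(p-st['position']))
```

```text
bar [0.5054 0.246  0.021 ] [ 0.0254 -0.0045  0.1169]
ckL [0.4958 0.2639 0.058 ] [ 0.0427 -0.0152  0.0799]
ckR [0.5203 0.2622 0.058 ] [0.0426 0.0093 0.08  ]
plate [0.4667 0.3015 0.012 ] [ 0.0781 -0.0469  0.1259]
ring xc 0.001662754309506409
bar [250.5 184.5] 4 [0.5128 0.2444 0.021 ]
bar [256.375 192.25 ] 8 [0.5061 0.1949 0.021 ]
scene ring [0.5076 0.215  0.1254] [-0.0053  0.      0.0125]
```

```bash
python3 -m creep '[[0.001,-0.004,0,0,0,0,-1],[0,0,0.008,0,0,0,-1],[0,0,0.01,0,0,0,-1],[0,0,0.01,0,0,0,-1],[0,0,0.01,0,0,0,-1],[0,0,0,0,0,0,-1],[0,0,0,0,0,0,-1]]'; python3 -m creep '[[0,0,0.006,0,0,0,-1],[0,0,0.006,0,0,0,-1],[0,0,0.006,0,0,0,-1],[0,0,0,0,0,0,-1],[0,0,0,0,0,0,-1]]'
```

```text
time_s: 9.65
position: [0.5029, 0.2212, 0.0976]
tool_rot: [-2.296, -2.144, 0.001]
ft_force: [0.6, 0.8, -2.2]
finger_gap: 0.167
grasp_force: 49.6
time_s: 10.15
position: [0.5029, 0.2213, 0.08]
tool_rot: [-2.296, -2.144, 0.001]
ft_force: [0.1, -0.3, -3.0]
finger_gap: 0.172
grasp_force: 49.6
```

```bash
python3 -m creep '[[0,0,0.0015,0,0,0,-1],[0,0,0.0015,0,0,0,-1],[0,0,0,0,0,0,-1],[0,0,0,0,0,0,-1]]'; python3 -m creep '[[0,0,0.0015,0,0,0,-1],[0,0,0,0,0,0,-1],[0,0,0,0,0,0,-1]]'
```

```text
time_s: 10.55
position: [0.503, 0.2214, 0.0774]
tool_rot: [2.296, 2.144, 0.0]
ft_force: [0.5, -0.2, -2.5]
finger_gap: 0.169
grasp_force: 49.7
time_s: 10.85
position: [0.5034, 0.2213, 0.0771]
tool_rot: [2.295, 2.144, 0.0]
ft_force: [-2.3, -2.1, 5.4]
finger_gap: 0.176
grasp_force: 50.7
```

Contact came at the expected seat height, so I release and lift away.

```bash
python3 -m creep '[[0,0,0,0,0,0,-0.5],[0,0,0,0,0,0,-0.3],[0,0,0,0,0,0,-0.2],[0,0,0,0,0,0,-0.2],[0,0,0,0,0,0,-0.2],[0,0,-0.01,0,0,0,-0.2],[0,0,-0.03,0,0,0,-0.2],[0,0,-0.04,0,0,0,-0.2],[0,0,-0.04,0,0,0,-0.2],[0,0,0,0,0,0,-0.2],[0,0,0,0,0,0,-0.2]]'
python3 - <<'E'
from h import *
np.set_printoptions(precision=4,suppress=True)
s=observe();print(s['position'],s['tool_rot'],s['ft_force'])
w=camera('wrist')[:,:,::-1];cv2.imwrite('pics/w6.png',w);np.savez('pics/w6.npz',p=s['position'],r=s['tool_rot'])
sc=camera('scene')[:,:,::-1];cv2.imwrite('pics/s6.png',sc);t=camera('top')[:,:,::-1];cv2.imwrite('pics/t6.png',t)
a=cv2.resize(w[60:320,210:560],(538,400),interpolation=cv2.INTER_CUBIC)
b=cv2.resize(sc[140:220,225:273],(240,400),interpolation=cv2.INTER_CUBIC)
cv2.imwrite('pics/c6.png',np.hstack([a,b]))
E
```

```text
time_s: 11.95
position: [0.504, 0.2217, 0.1978]
tool_rot: [2.295, 2.143, 0.005]
ft_force: [0.1, 0.8, -0.3]
finger_gap: 0.401
grasp_force: 0.0
[0.504  0.2217 0.1978] [2.2947 2.1434 0.0055] [ 0.1297  0.8237 -0.3042]
```

View pics/c6.png

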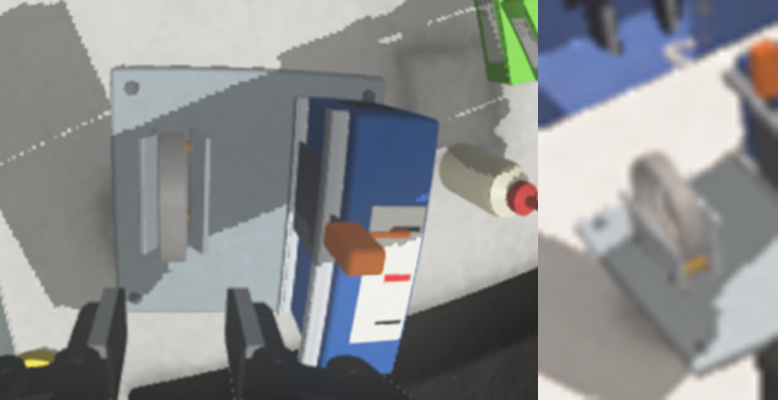

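The ring stands upright in the cradle (crop 173,197). The shutter is still closed, with the grip's top face at (367,262) and the red mark at (397,278). Next I turn the tool 90° and measure the grip.

```bash
python3 -m creep '[[0,0,-0.02,0,0,-8.2,0],[0,0,0,0,0,-8.2,0],[0,0,0,0,0,-8.2,0],[0,0,0,0,0,-8.2,0],[0,0,0,0,0,-8.2,0],[0,0,0,0,0,-8.2,0],[0,0,0,0,0,-8.2,0],[0,0,0,0,0,-8.2,0],[0,0,0,0,0,-8.2,0],[0,0,0,0,0,-8.2,0],[0,0,0,0,0,-8,0],[0,0,0,0,0,0,0]]'
python3 -m creep '[[0,0,0,0,0,0,0],[0,0,0,0,0,0,0]]'
python3 - <<'E'
from h import *
np.set_printoptions(precision=4,suppress=True)
def grip(n,im,st):
    hsv=cv2.cvtColor(im,cv2.COLOR_RGB2HSV);m=cv2.inRange(hsv,(4,150,100),(14,255,255))
    k,_,S,c=cv2.connectedComponentsWithStats(m)
    for i in range(1,k):
        if S[i,4]>15:print(n,c[i],S[i],'z.14:',onz(n,*c[i],.14,st))
    m=cv2.inRange(hsv,(0,150,150),(3,255,255))|cv2.inRange(hsv,(176,150,150),(180,255,255))
    k,_,S,c=cv2.connectedComponentsWithStats(m)
    for i in range(1,k):
        if S[i,4]>3:print(n,'red',c[i],S[i],onz(n,*c[i],.112,st))
f=np.load('pics/w6.npz');grip('wrist',cv2.imread('pics/w6.png')[:,:,::-1].copy(),dict(position=f['p'],tool_rot=f['r']))
for n in('top',):grip(n,cv2.imread('pics/t6.png')[:,:,::-1].copy(),None)
print(onz('wrist',448.6,230.4,.158,dict(position=f['p'],tool_rot=f['r'])))
s=observe();w=camera('wrist');print(s['position'],s['tool_rot'],s['joints']);grip('wrist',w,s)
M=R.from_rotvec(s['tool_rot']).as_matrix();print(M[:2,:2])
E
```

```text
time_s: 13.3
position: [0.5018, 0.2209, 0.2137]
tool_rot: [-0.107, -3.136, 0.002]
ft_force: [0.7, -0.4, 0.5]
finger_gap: 0.499
grasp_force: 0.0
time_s: 13.5
position: [0.5026, 0.2212, 0.215]
tool_rot: [-0.11, -3.138, 0.001]
ft_force: [0.1, -0.2, 0.2]
finger_gap: 0.495
grasp_force: 0.0
wrist [463.8364 212.2545] [451 211  25   3  55] z.14: [0.6088 0.22   0.14  ]
wrist [448.4291 230.4326] [437 223  23  15 282] z.14: [0.5972 0.2063 0.14  ]
wrist red [550.1656 189.0927] [545 180  13  19 151] [0.7183 0.2233 0.112 ]
wrist red [467.8837 240.0465] [461 239  15   3  43] [0.6299 0.1811 0.112 ]
top [214.5345 206.6034] [211 203   8   8  58] z.14: [0.5908 0.2119 0.14  ]
top red [219.7391 153.5217] [216 150   8   8  46] [0.7337 0.2072 0.112 ]
top red [632.4112 190.2523] [625 186  15  10 107] [ 0.6157 -0.8496  0.112 ]
[0.5895 0.2152 0.158 ]
[0.5026 0.2212 0.215 ] [-0.1101 -3.1383  0.0009] [ 0.3353  0.1804  1.8279 -0.      1.1348 -1.1653]
wrist [322.1385 314.7273] [315 307  15  17 231] z.14: [0.6009 0.2132 0.14  ]
wrist red [292.9688 319.1562] [292 314   3  11  32] [0.6289 0.1811 0.112 ]
[[-0.9975  0.0701]
 [ 0.0701  0.9975]]
```

```bash
python3 -m creep '[[-0.03,-0.001,0,0,0,0,0],[-0.03,-0.001,0,0,0,0,0],[-0.03,-0.001,0,0,0,0,0],[0,0,0.02,0,0,0,0],[0,0,0.025,0,0,0,0],[0,0,0.025,0,0,0,0],[0,0,0.013,0,0,0,0],[0,0,0.007,0,0,0,0],[0,0,0,0,0,0,0],[0,0,0,0,0,0,0]]' 70
python3 - <<'E'
from h import *
im=camera('wrist');hsv=cv2.cvtColor(im,cv2.COLOR_RGB2HSV);m=cv2.inRange(hsv,(4,150,60),(16,255,255))
k,_,S,c=cv2.connectedComponentsWithStats(m)
print([(c[i],S[i]) for i in range(1,k) if S[i,4]>40])
cv2.imwrite('pics/w7.png',im[:,:,::-1])
for v in(300,330,350):print(v,''.join('#' if x<60 else 'o' if b else '.' for x,b in zip(im[v,240:400].max(1),m[v,240:400])))
E
```

```text
time_s: 14.55
position: [0.5934, 0.2126, 0.1269]
tool_rot: [0.107, 3.138, 0.001]
ft_force: [0.1, -0.3, 0.3]
finger_gap: 0.5
grasp_force: 0.0
[(array([326.34401114, 275.46239554]), array([ 311,  235,   30,   74, 1436], dtype=int32))]
300 .##.####.####################....#######.................................oooooooooooooooooooooooooo..............................###############################
330 ################################........................................................................................................########################
350 ##################################################################..................................############################################################
```

The grip (column 326) is centred between the fingers, so I close on it.

```bash
python3 -m creep '[[0,0,0,0,0,0,-1],[0,0,0,0,0,0,-1],[0,0,0,0,0,0,-1],[0,0,0,0,0,0,-1],[0,0,0,0,0,0,-1],[0,0,0,0,0,0,-1]]' 70
```

```text
time_s: 15.2
position: [0.5934, 0.2131, 0.1271]
tool_rot: [0.108, 3.138, 0.003]
ft_force: [-0.1, 3.4, 5.7]
finger_gap: 0.152
grasp_force: 69.6
```

```bash
python3 -m creep '[[0,-0.004,0,0,0,0,-1],[0,-0.005,0,0,0,0,-1],[0,-0.005,0,0,0,0,-1],[0,-0.005,0,0,0,0,-1],[0,-0.005,0,0,0,0,-1],[0,-0.005,0,0,0,0,-1],[0,0,0,0,0,0,-1],[0,0,0,0,0,0,-1],[0,0,0,0,0,0,-1],[0,0,0,0,0,0,-1]]'
python3 - <<'E'
from h import *
np.set_printoptions(precision=4,suppress=True)
s=observe();print(s['position'],s['ft_force'],s['finger_gap'],s['grasp_force'])
for n in('top','scene'):
    im=camera(n);cv2.imwrite(f'pics/{n}8.png',im[:,:,::-1])
    b=cv2.imread(f'pics/{n}0.png')
    for lab,q in(('before',b),('now',im[:,:,::-1].copy())):
        hsv=cv2.cvtColor(q,cv2.COLOR_BGR2HSV);m=cv2.inRange(hsv,(4,150,80),(14,255,255))
        k,_,S,c=cv2.connectedComponentsWithStats(m)
        for i in range(1,k):
            if S[i,4]>4 and 195<c[i][0]<320 and 130<c[i][1]<215:print(n,lab,c[i],S[i],onz(n,*c[i],.14))
E
```

```text
time_s: 16.2
position: [0.5913, 0.1856, 0.1271]
tool_rot: [0.108, 3.138, 0.006]
ft_force: [-1.4, 6.8, 5.6]
finger_gap: 0.15
grasp_force: 69.5
[0.5913 0.1856 0.1271] [-1.377   6.7753  5.5712] 0.1497657510689443 69.51869130134583
top before [215.6286 206.6857] [211 203   8   8  35] [0.5905 0.2091 0.14  ]
scene before [304.8571 146.1429] [303 145   5   3   7] [0.7062 0.1687 0.14  ]
scene before [270.3333 153.9048] [268 150   6   9  42] [0.5877 0.2082 0.14  ]
scene now [272. 156.] [272 153   1   7   7] [0.5851 0.1944 0.14  ]
```

```bash
python3 -m creep '[[0,-0.0025,0,0,0,0,-1],[0,0,0,0,0,0,-1],[0,0,0,0,0,0,-1],[0,0,0,0,0,0,-1],[0,0,0,0,0,0,-1],[0,0,0,0,0,0,-1]]'
python3 - <<'E'
from h import *
np.set_printoptions(precision=4,suppress=True)
s=observe();print(s['position'],s['ft_force'],s['grasp_force'])
for n,st in(('wrist',s),('top',None),('scene',None)):
    im=camera(n);cv2.imwrite(f'pics/{n}9.png',im[:,:,::-1])
    hsv=cv2.cvtColor(im,cv2.COLOR_RGB2HSV)
    for lab,m in(('or',cv2.inRange(hsv,(4,150,60),(16,255,255))),('red',cv2.inRange(hsv,(0,150,120),(3,255,255))|cv2.inRange(hsv,(176,150,120),(180,255,255)))):
        k,_,S,c=cv2.connectedComponentsWithStats(m)
        for i in range(1,k):
            if S[i,4]>2 and (n=='wrist' or 195<c[i][0]<290 and 130<c[i][1]<215):print(n,lab,c[i],S[i])
# ring in scene: before/after difference around the cradle
a=cv2.imread('pics/s6.png')[160:205,235:265].astype(int);b=cv2.imread('pics/scene9.png')[160:205,235:265].astype(int)
print('ring diff',np.abs(a-b).mean())
E
```

```text
time_s: 16.9
position: [0.5911, 0.1833, 0.1271]
tool_rot: [0.108, 3.138, 0.007]
ft_force: [0.1, 6.9, 5.5]
finger_gap: 0.149
grasp_force: 69.5
[0.5911 0.1833 0.1271] [0.0573 6.9432 5.5352] 69.53735589981079
wrist or [325.586  277.1175] [ 310  235   30   75 1447]
wrist red [323.25 310.5 ] [321 309   6   4  16]
top or [229.5 194. ] [229 193   2   3   4]
top red [219.7714 153.9714] [216 151   8   7  35]
scene or [272.2 154.2] [272 153   2   4   5]
scene or [273.2 160. ] [273 158   2   5   5]
ring diff 18.779506172839508
```

Run:
```python
from h import *
g=lambda f:cv2.Laplacian(cv2.cvtColor(cv2.imread(f),cv2.COLOR_BGR2GRAY).astype(np.float32),cv2.CV_32F)
a,b=g('pics/s6.png'),g('pics/scene9.png')
r=cv2.matchTemplate(b[160:210,230:275],a[166:202,240:264],cv2.TM_CCOEFF_NORMED);_,v,_,l=cv2.minMaxLoc(r)
print(v,np.array(l)-[10,6],observe()['ft_force'],observe()['position'])
```

```text
0.6384793519973755 [0 0] [-1.74603026  7.09889434  5.40383025] [0.59113193 0.18331702 0.12711493]
```

The ring hasn't moved, and the shutter is held at about 30 mm.

```bash
python3 -c "
from rig import *
print(hand_in())"
```

```text
the job is handed in; nothing more can be done
None
```

I handed the job in with the ring standing released in the cradle and the gripper holding the shutter at about 30 mm, the red middle mark; the arm kept clear of the tape roll, oil bottle and carton, and no verdict came back.

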